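# Find the loose bolt and hold its cover open

## Robot

A 7-joint arm with a two-finger parallel gripper is mounted at the origin on the work surface. World frame = base frame: x ahead of the robot, y to its left, z up, the work surface at z = 0. Lengths are in m, angles in rad, forces in N, time in s.
With the tool pointing down it reaches from about 0.425 to 1.025 m from the base axis. Payload 9.4 kg.
Tool frame: the origin (TCP) lies between the finger pads; the fingertips stand 19 mm ahead of it and the grasp point (between the pads) is the TCP (nose_length is the distance from the TCP to the fingertips, in m); z points along the fingers, y is the direction in which the jaws open and shut (so a half turn about z gives the same grasp; the last joint's range is limited). The gripper opens to 85 mm and grips with 20 to 120 N. Pads are 22 mm wide; open, the fingers measure 114 mm over their backs; the gripper's body (76 mm by 85 mm) begins 54 mm behind the grasp point. The pads swing forward as they close: fully open they stand 13 mm farther back than shut.
Start: joints at [-1.37, 0.599, -0.003, 1.599, 0.002, 0.943, -0.08], TCP at [0.199, 0.697, 0.25] pointing down, gripper open.
Joint ranges: [-2.57, 2.57], [-0.35, 1.97], [-1.29, 1.29], [0.11, 2.56], [-1.05, 4.19], [0.11, 1.86], [-2.63, 2.63]. Speed limits (rad/s): [2.22, 2.22, 3.01, 3.01, 3.14, 3.14, 3.14].

## Interface

Orientations are given as a unit quaternion [x, y, z, w].
In Python, from plant import * gives the robot as it stands.
- The arm moves only by the tool servo_tool, never from a script. Its argument "steps" is a list of rows, each an object with "slide": the shift along the tool's x, y, z in cm, a list of three; "turn": the turn, a rotation vector about the tool's x, y, z in degrees, a list of three; "fingers": the gripper command: -1 is shut, 1 is fully open, values between are in proportion. In form: [{"slide": [tx, ty, tz], "turn": [rx, ry, rz], "fingers": fingers}, ...]. A call has 1 to 12 rows; each row is the pose to reach, as a shift and turn from the pose measured when the call began, along the tool's axes at that moment; what a row does not reach only later rows make up. A row lasts 1/8 s, in which the tool goes at most 62.5 mm and 10.7 degrees, less where a joint would pass 70% of its speed; a pose out of reach is approached as far as the arm can. A call with a gripper value outside its range is refused whole. The fingers move at their own pace and stop on an object; "force" is the grip in N (left out, the last holds). Time passes only in rows, so rows that repeat a pose let the fingers close. It gives the time, the measured TCP pose, the force and the opening at its end, in the units of the state.
- observe(): the state, without advancing time (a new reading comes with each control period).
- grab_frame(name): name is "side" or "top"; returns a dict with "color" (384x512x3 uint8, blue, green, red), "depth" (384x512 float32, m along the optical axis (not along the pixel's ray), 0 where there is no reading), "fx", "fy", "cx", "cy" (pixels), "rvec" (rotation vector, rad) and "tvec" (3), from world to camera coordinates, as OpenCV has them. Camera axes: x right, y down, z forward; pixel columns grow to the right and rows downward; lengths in m; the calibration is good to about 2 mm. A picture is of the moment at which its call begins.
- finish_job(): hands the job in, once; it reports no verdict.
The state is a dict: "time_s": time; "q": joint angles; "qvel": joint speeds; "joint_efforts": joint torques, N m; "eef_pos": TCP position; "orientation": TCP orientation; "force": force on the tool from outside, world axes, zero at the start; "moment": the same for the moment, N m; "gripper_width": finger opening in m.
Only numpy, scipy, OpenCV 4.12 (cv2) and the standard library are available. Lean on these libraries where they do the work, as an engineer would, in place of code of your own. Each camera call takes 0.05 s, during which the arm holds its last target.

## Task

One of the three bolts on the grey beam is loose: tap the bolt heads from above, with every cover still shut, until you find the one that gives, and push that one right down to its stop. Then take that bolt's hinged cover by its knob, lift it more than 45 degrees and finish while still holding it up like that, so that I can get a spanner on the bolt. Leave the other two covers shut, and the tools lying around alone.

Things in the scene. Friction and masses are not known exactly. Their poses are not given: they have to be found in the camera images.
- head_a (a point): Top centre of a steel hex bolt head (29 mm wide, 16 tall) in a row of three look-alikes, about 110 mm apart, on a grey beam 40 mm tall; order in the row varies. Top 66 mm above the table, 21 mm above the cover frame. Pressed down, a tight bolt gives under 1 mm; the loose one slides down 6 mm to a stop under about 3 N and stays down. Axes as the beam's: y along the row, -x the knobs' side.
- knob_a (a point): Centre of the black ball knob (20 mm diameter) of the cover frame around bolt a. The knob sits on a 7 mm stem that sticks out 74 mm from the bolt's centre towards the beam's -x side (the robot's side); shut, its centre is 58 mm above the table and clear of the beam, nothing below it. Axes of the cover: y along the hinge, x and z tip with it.
- hinge_a (a point): Middle of the hinge axis of cover a, 36 mm behind the bolt's centre and 45 mm above the table; the axis is this frame's y (along the row). The knob's centre, with the cover shut, lies 110 mm to -x and 13 mm above it.
- cover_a (a joint): Angle of cover a (rad): a dark steel frame 58 x 54 x 5 mm with an opening around bolt head a, knob in front, hinged at the back. 0 is shut (lying on the beam), it grows as the knob side goes up, stop at 1.4. A spring shuts it: about 1 to 2 N at the knob holds it up, and it falls shut if let go.
- head_b (a point): Top centre of a steel hex bolt head (29 mm wide, 16 tall) in a row of three look-alikes, about 110 mm apart, on a grey beam 40 mm tall; order in the row varies. Top 66 mm above the table, 21 mm above the cover frame. Pressed down, a tight bolt gives under 1 mm; the loose one slides down 6 mm to a stop under about 3 N and stays down. Axes as the beam's: y along the row, -x the knobs' side.
- knob_b (a point): Centre of the black ball knob (20 mm diameter) of the cover frame around bolt b. The knob sits on a 7 mm stem that sticks out 74 mm from the bolt's centre towards the beam's -x side (the robot's side); shut, its centre is 58 mm above the table and clear of the beam, nothing below it. Axes of the cover: y along the hinge, x and z tip with it.
- hinge_b (a point): Middle of the hinge axis of cover b, 36 mm behind the bolt's centre and 45 mm above the table; the axis is this frame's y (along the row). The knob's centre, with the cover shut, lies 110 mm to -x and 13 mm above it.
- cover_b (a joint): Angle of cover b (rad): a dark steel frame 58 x 54 x 5 mm with an opening around bolt head b, knob in front, hinged at the back. 0 is shut (lying on the beam), it grows as the knob side goes up, stop at 1.4. A spring shuts it: about 1 to 2 N at the knob holds it up, and it falls shut if let go.
- head_c (a point): Top centre of a steel hex bolt head (29 mm wide, 16 tall) in a row of three look-alikes, about 110 mm apart, on a grey beam 40 mm tall; order in the row varies. Top 66 mm above the table, 21 mm above the cover frame. Pressed down, a tight bolt gives under 1 mm; the loose one slides down 6 mm to a stop under about 3 N and stays down. Axes as the beam's: y along the row, -x the knobs' side.
- knob_c (a point): Centre of the black ball knob (20 mm diameter) of the cover frame around bolt c. The knob sits on a 7 mm stem that sticks out 74 mm from the bolt's centre towards the beam's -x side (the robot's side); shut, its centre is 58 mm above the table and clear of the beam, nothing below it. Axes of the cover: y along the hinge, x and z tip with it.
- hinge_c (a point): Middle of the hinge axis of cover c, 36 mm behind the bolt's centre and 45 mm above the table; the axis is this frame's y (along the row). The knob's centre, with the cover shut, lies 110 mm to -x and 13 mm above it.
- cover_c (a joint): Angle of cover c (rad): a dark steel frame 58 x 54 x 5 mm with an opening around bolt head c, knob in front, hinged at the back. 0 is shut (lying on the beam), it grows as the knob side goes up, stop at 1.4. A spring shuts it: about 1 to 2 N at the knob holds it up, and it falls shut if let go.
- tape_measure: Bystander, leave alone: grey tape measure 66 x 36 x 62 mm; origin under its centre.
- marker: Bystander, leave alone: marker pen 140 mm long, 18 mm thick; origin on the underside near its middle.
- scissors: Bystander, leave alone: scissors 185 x 85 x 11 mm lying flat; origin on the underside near the pivot.
- spanner: Bystander, leave alone: small open-ended spanner lying flat; origin on the underside near its middle.

How it is judged:
By the outcome, as a careful person would: the job done as asked, in the order asked, and still so for the second after the job is handed in, while the arm keeps its last pose, push and grip.
It also fails if it takes over 48 s, if anything falls off the work surface, if the arm or the gripper's body presses on something with over 40 N, if the wrist force passes 120 N, or if a joint passes its speed limit or range.

## Working session

There is one attempt and no reset: what is moved stays moved. The work goes in short steps, Python scripts to look and compute and a tool call to move; the robot and the scene stay as the last step left them, time stands still between calls to the robot, and variables do not carry over. Pictures are saved under pics/ and viewed, and the job is handed in when it is done.

Besides the shell and the picture viewer there is one more tool, called after ">>>" in YAML: its name, and indented under it one key for each argument. servo_tool: Moves the arm, as the interface text tells. Its arguments: {"type":"object","properties":{"steps":{"type":"array"},"force":{"type":"number"}},"required":["steps"]}

```bash
mkdir -p pics; ls
cat > h.py <<'E'
from plant import *
import numpy as np, cv2
def save(n,f,box=None,s=1):
    im=f["color"]
    if box: im=im[box[1]:box[3],box[0]:box[2]]
    cv2.imwrite("pics/"+n,cv2.resize(im,None,fx=s,fy=s))
def ray(f,u,v):
    R=cv2.Rodrigues(np.array(f["rvec"],float))[0]; t=np.array(f["tvec"],float).reshape(3)
    d=R.T@np.array([(u-f["cx"])/f["fx"],(v-f["cy"])/f["fy"],1.]); return -R.T@t,d
def onz(f,u,v,z):
    c,d=ray(f,u,v); return c+d*(z-c[2])/d[2]
def dep(f,u,v):
    c,d=ray(f,u,v); return c+d*f["depth"][int(v),int(u)]
E
python3 - <<'E'
from h import *
import pickle
for n in("top","side"):
    f=grab_frame(n); save(n+"0.png",f,None,1.5); pickle.dump(f,open(n+".pkl","wb"))
print(observe())
E
```

```text
pics
{'time_s': 0.1, 'q': array([-1.36969733,  0.60004752, -0.00253679,  1.60007815,  0.00177382,
        0.94289049, -0.07979987]), 'qvel': array([ 6.29988395e-04, -3.93107725e-04, -1.15790655e-04, -2.22318387e-03,
       -5.45300276e-05,  2.08990637e-03, -4.88998600e-04]), 'joint_efforts': array([ 5.26129705e-03, -7.77989745e+01,  1.57002278e+00, -2.58626139e+01,
        1.26548228e-02,  5.48533833e-03, -3.13168277e-05]), 'eef_pos': array([0.19872027, 0.69680964, 0.24949155]), 'orientation': array([ 1.38434525e-01,  9.90371333e-01, -7.09437322e-04, -4.11998718e-05]), 'force': array([ 0.02806769,  0.3932792 , -0.965236  ]), 'moment': array([-0.00897613,  0.03663414, -0.01632715]), 'gripper_width': 0.08546001102524636}
```

View pics/top0.png

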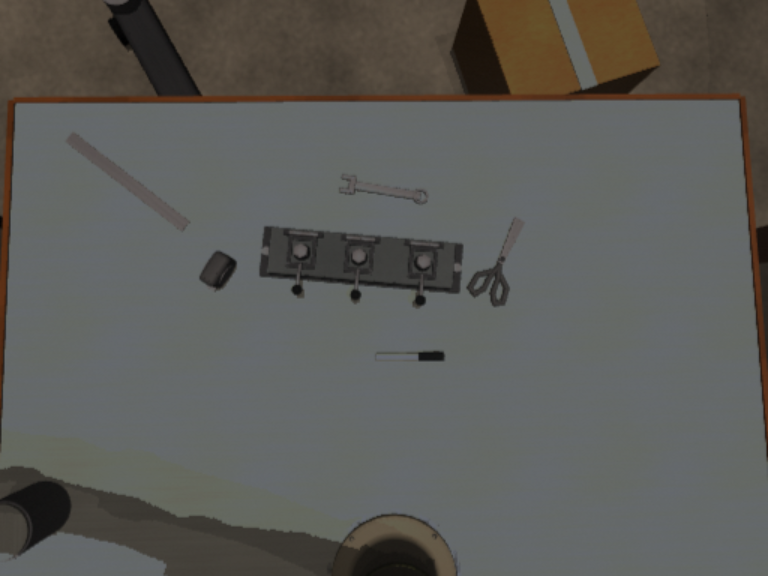

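View pics/side0.png

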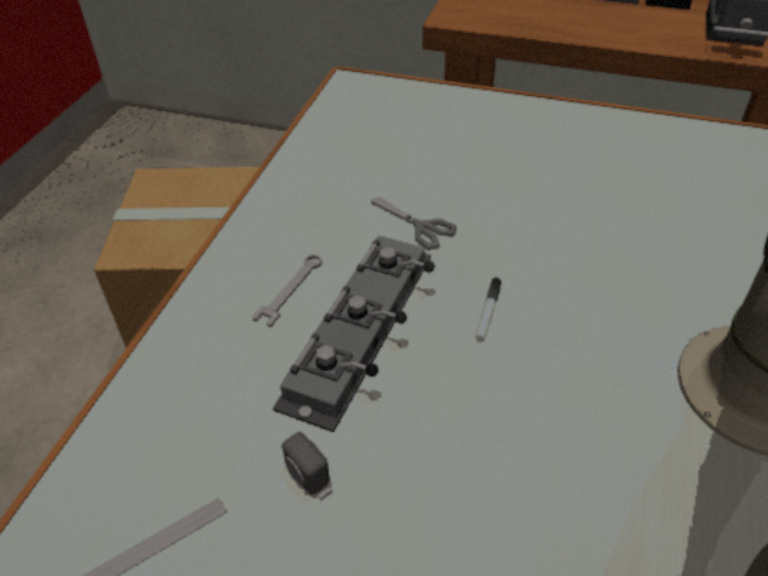

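The top view shows the three heads at about (200,167), (239,171) and (282,174) in original pixels, with the knobs at about (198,193), (237,197) and (280,200). The scissors are to the right of the beam, the tape measure to the left and the marker in front.

Run:
```python
from h import *
import pickle
T=pickle.load(open("top.pkl","rb"));S=pickle.load(open("side.pkl","rb"))
save("topz.png",T,(165,140,320,215),5);save("sidez.png",S,(175,150,300,290),4)
def blob(f,u,v,r,fn):
    g=cv2.cvtColor(f["color"],cv2.COLOR_BGR2GRAY)
    m=np.zeros_like(g);m[v-r:v+r+1,u-r:u+r+1]=fn(g[v-r:v+r+1,u-r:u+r+1])
    n,l,s,c=cv2.connectedComponentsWithStats(m);k=1+np.argmax(s[1:,4]);return c[k],s[k]
g=cv2.cvtColor(T["color"],cv2.COLOR_BGR2GRAY)
print(g[160:176,192:210]);print(g[186:200,190:206])
for H,K in(((200,167),(198,193)),((239,171),(237,197)),((282,174),(280,200))):
    c,s=blob(T,*H,10,lambda a:(a>100).astype(np.uint8)); print("head",c,s,onz(T,*c,.066),dep(T,*c))
    c,s=blob(T,*K,6,lambda a:(a<40).astype(np.uint8)); print("knob",c,s,onz(T,*c,.058),dep(T,*c))
for K in((248,246),(267,211),(286,178)):
    c,s=blob(S,*K,7,lambda a:(a<40).astype(np.uint8)); print("sknob",c,s,onz(S,*c,.058),dep(S,*c))
```

```text
[[47 42 47 53 59 50 48 37 36 36 36 40 42 43 44 50 49 46]
 [42 41 48 61 61 60 59 60 62 60 60 60 59 60 60 57 45 46]
 [42 41 41 61 61 61 64 68 72 66 57 52 56 59 60 57 45 45]
 [42 40 38 61 65 70 74 84 87 81 62 43 42 54 60 58 45 43]
 [46 41 37 63 74 85 87 90 89 89 88 76 43 32 53 58 45 43]
 [50 40 33 65 82 88 90 93 94 93 92 90 73 20 35 57 41 42]
 [44 40 30 65 84 89 93 97 97 95 94 90 70 21 33 57 43 41]
 [44 42 32 65 86 91 93 97 97 96 96 92 64 18 27 57 42 41]
 [42 45 34 66 86 92 95 97 97 98 99 92 55 16 25 57 42 41]
 [43 45 39 62 71 82 87 95 96 96 94 81 50 18 26 57 44 41]
 [43 46 53 56 28 49 63 91 91 82 70 38 34 17 34 59 52 41]
 [42 48 62 58 39 23 38 70 67 38 27 16 16 26 49 53 45 42]
 [40 40 62 62 59 40 25 20 19 16 17 23 34 44 56 44 45 45]
 [40 37 62 61 60 59 48 34 33 33 34 43 59 60 58 42 43 47]
 [48 41 57 59 57 55 55 55 56 55 57 57 57 60 57 42 43 47]
 [58 47 44 49 45 42 41 44 53 33 46 45 46 55 53 40 44 49]]
[[103 103 101  83  83  81  67  60  91  64  42  45  59  60  61  46]
 [103 102 103 103 103 102  98  76  95  67  66  72 102 103  98  70]
 [103 103 103 103 103 103  98  74  94  68  66  72 102
[... 307 characters left out ...]
  16  19  19  15  19  37  73 102 102 103]
 [104 103 103 100  76  27  17  16  17  16  23  56  74 104 104 103]
 [102 104 103 102  99  62  20  17  17  24  41  66  73 104 103 102]
 [102 102 102 103 102  98  57  51  38  47  65  65  72 103 102 103]
 [103 102 103 103 103 103 103  98  66  65  66  66  74 102 104 104]
 [103 104 103 103 103 102 103 100  78  78  79  79  83 103 103 103]
 [103 103 103 103 104 103 103 104 103 103 104 102 103 103 103 103]]Traceback (most recent call last):
  File "<stdin>", line 12, in <module>
  File "<stdin>", line 8, in blob
    return _wrapfunc(a, 'argmax', axis=axis, out=out, **kwds)
    return bound(*args, **kwds)
ValueError: attempt to get argmax of an empty sequence
```

View pics/topz.png

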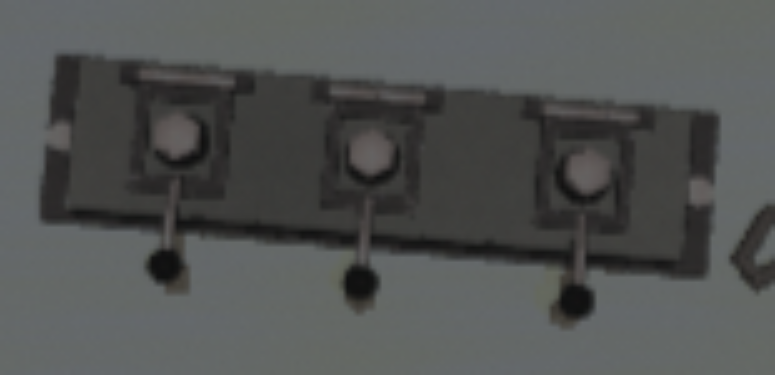

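View pics/sidez.png

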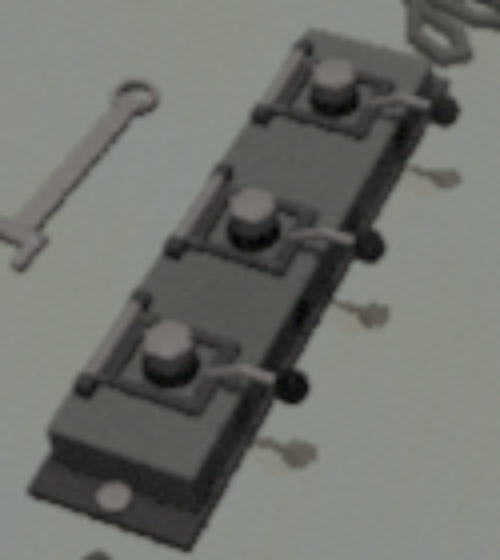

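The zooms show bright hex head tops, black knobs and stems running towards the robot, all covers shut.

Run:
```python
from h import *
import pickle
T=pickle.load(open("top.pkl","rb"));S=pickle.load(open("side.pkl","rb"))
def blob(f,u,v,r,fn):
    g=cv2.cvtColor(f["color"],cv2.COLOR_BGR2GRAY)
    m=np.zeros_like(g);m[v-r:v+r+1,u-r:u+r+1]=fn(g[v-r:v+r+1,u-r:u+r+1])
    n,l,s,c=cv2.connectedComponentsWithStats(m);k=1+np.argmax(s[1:,4]);return c[k],s[k]
np.set_printoptions(precision=4,suppress=True)
Hs=[];Ks=[]
for H,K in(((200,167),(198,193)),((239,171),(237,197)),((282,174),(280,200))):
    c,s=blob(T,*H,6,lambda a:(a>66).astype(np.uint8)); Hs.append(onz(T,*c,.066)); print("head",c,s,Hs[-1],dep(T,*c))
    c,s=blob(T,*K,6,lambda a:(a<45).astype(np.uint8)); Ks.append(onz(T,*c,.058)); print("knob",c,s,Ks[-1],dep(T,*c))
for K in((248,246),(267,211),(286,178)):
    c,s=blob(S,*K,6,lambda a:(a<30).astype(np.uint8)); print("sknob",c,s,onz(S,*c,.058),dep(S,*c))
for a,b in zip(Hs,Ks): print(np.hypot(*(a-b)[:2]),np.degrees(np.arctan2(*(a-b)[1::-1])))
print(Hs[0]-Hs[1],Hs[1]-Hs[2],np.degrees(np.arctan2(*(Ks[0]-Ks[2])[:2])))
o=observe();from scipy.spatial.transform import Rotation as R
print(R.from_quat(o["orientation"]).as_matrix(),o["eef_pos"])
```

```text
head [199.6667 166.4127] [196 162   9  10  63] [0.6254 0.167  0.066 ] [0.6256 0.1672 0.064 ]
knob [197.6857 192.6857] [195 190   7   7  35] [0.5518 0.1738 0.058 ] [0.5511 0.1726 0.0669]
head [238.5645 169.6613] [235 165   9  10  62] [0.6147 0.0575 0.066 ] [0.6149 0.0576 0.0645]
knob [236.4595 196.0811] [234 193   6   7  37] [0.5405 0.0646 0.058 ] [0.5401 0.0644 0.0648]
head [282.4754 173.5246] [278 169   9  10  61] [ 0.6021 -0.0666  0.066 ] [ 0.6022 -0.0668  0.0649]
knob [279.625 199.8  ] [277 196   7   8  40] [ 0.5281 -0.0576  0.058 ] [ 0.5279 -0.0573  0.0613]
sknob [247.2653 246.2653] [244 242   8   9  49] [0.554  0.1752 0.058 ] [0.5516 0.1816 0.0665]
sknob [266.0476 212.1429] [264 209   7   6  21] [0.5433 0.0681 0.058 ] [0.5423 0.0712 0.0616]
sknob [285.     178.8333] [283 177   6   4  12] [ 0.5298 -0.0521  0.058 ] [ 0.5291 -0.0491  0.0609]
0.073894120898827 -5.291966408516801
0.07452251835398827 -5.419684194783488
0.07451707655117126 -6.944432550484176
[0.0106 0.1094 0.    ] [0.0126 0.1242 0.    ] 5.839938172202925
[[-0.9617  0.2742 -0.0003]
 [ 0.2742  0.9617 -0.0014]
 [-0.0001 -0.0014 -1.    ]] [0.1987 0.6968 0.2495]
```

Everything agrees: the head-to-knob distance is 74 mm, the spacing is 110 to 125 mm and the depths fit. The beam yaw is about -5.8°. I'm moving above the left head with the fingers shut.

>>> servo_tool:
  steps:
    - {"slide": [-6,-4,1],"turn": [0,0,-2],"fingers": -1}
    - {"slide": [-11,-8,2],"turn": [0,0,-4],"fingers": -1}
    - {"slide": [-16,-11.5,3],"turn": [0,0,-6],"fingers": -1}
    - {"slide": [-21,-15,4],"turn": [0,0,-8],"fingers": -1}
    - {"slide": [-26,-18.5,5],"turn": [0,0,-10.2],"fingers": -1}
    - {"slide": [-31,-22,6],"turn": [0,0,-10.2],"fingers": -1}
    - {"slide": [-36,-25.5,7],"turn": [0,0,-10.2],"fingers": -1}
    - {"slide": [-41,-29,8],"turn": [0,0,-10.2],"fingers": -1}
    - {"slide": [-46,-32.5,9],"turn": [0,0,-10.2],"fingers": -1}
    - {"slide": [-51,-36,10],"turn": [0,0,-10.2],"fingers": -1}
    - {"slide": [-55.6,-39.2,11],"turn": [0,0,-10.2],"fingers": -1}
    - {"slide": [-55.6,-39.2,12],"turn": [0,0,-10.2],"fingers": -1}
  force: 40

```text
time_s: 1.6
eef_pos: [0.6289, 0.1608, 0.1293]
orientation: [0.054, 0.999, -0.002, 0.001]
force: [-0.6, 1.1, 0.2]
gripper_width: 0.0003
```

>>> servo_tool:
  steps:
    - {"slide": [0,0,0],"turn": [0,0,0],"fingers": -1}

```text
time_s: 1.72
eef_pos: [0.628, 0.1609, 0.1281]
orientation: [0.054, 0.999, -0.002, -0.001]
force: [-0.3, 1.4, 0.0]
gripper_width: -0.0001
```

```bash
cat > go.py <<'E'
import sys
from h import *
from scipy.spatial.transform import Rotation as R
np.set_printoptions(precision=4,suppress=True)
o=observe();M=R.from_quat(o["orientation"]).as_matrix()
print("t",o["time_s"],"pos",o["eef_pos"],"F",o["force"],"w",o["gripper_width"])
print(M)
D=R.from_euler('z',-5.8,degrees=True).as_matrix()@np.diag([-1,1,-1.])
print("turn needed",np.degrees(R.from_matrix(M.T@D).as_rotvec()))
for a in sys.argv[1:]:
    p=np.array(eval(a)); print(a,"slide cm",100*M.T@(p-o["eef_pos"]))
E
python3 go.py [.6254,.167,.095] [.6147,.0575,.1] [.6021,-.0666,.1]
```

```text
t 1.725 pos [0.628  0.1609 0.1281] F [-0.2978  1.4087  0.027 ] w -5.7545954375117684e-05
[[-0.9941  0.1083 -0.0014]
 [ 0.1083  0.9941 -0.0042]
 [ 0.0009 -0.0043 -1.    ]]
turn needed [-0.2481 -0.054  -0.4171]
[.6254,.167,.095] slide cm [0.3245 0.5948 3.3096]
[.6147,.0575,.1] slide cm [  0.2028 -10.4087   2.8572]
[.6021,-.0666,.1] slide cm [  0.1114 -22.8821   2.9112]
```

>>> servo_tool:
  steps:
    - {"slide": [0.3,0.6,1.5],"turn": [-0.2,0,-0.4],"fingers": -1}
    - {"slide": [0.3,0.6,3.3],"turn": [-0.2,0,-0.4],"fingers": -1}
    - {"slide": [0.3,0.6,3.8],"turn": [-0.2,0,-0.4],"fingers": -1}
    - {"slide": [0.3,0.6,3.9],"turn": [-0.2,0,-0.4],"fingers": -1}
    - {"slide": [0.3,0.6,3.9],"turn": [-0.2,0,-0.4],"fingers": -1}

```text
time_s: 2.35
eef_pos: [0.6258, 0.1671, 0.0893]
orientation: [0.051, 0.999, -0.0, -0.0]
force: [0.0, 0.4, -0.5]
gripper_width: 0.0002
```

>>> servo_tool:
  steps:
    - {"slide": [0,0,0.2],"turn": [0,0,0],"fingers": -1}
    - {"slide": [0,0,0.3],"turn": [0,0,0],"fingers": -1}
    - {"slide": [0,0,0.3],"turn": [0,0,0],"fingers": -1}

```text
time_s: 2.72
eef_pos: [0.6258, 0.1671, 0.0864]
orientation: [0.051, 0.999, -0.0, -0.0]
force: [0.0, 0.1, 0.1]
gripper_width: 0.0001
```

>>> servo_tool:
  steps:
    - {"slide": [0,0,0.2],"turn": [0,0,0],"fingers": -1}
    - {"slide": [0,0,0.3],"turn": [0,0,0],"fingers": -1}
    - {"slide": [0,0,0.3],"turn": [0,0,0],"fingers": -1}

```text
time_s: 3.1
eef_pos: [0.626, 0.1671, 0.0834]
orientation: [0.051, 0.999, -0.0, -0.0]
force: [0.9, -0.9, 0.8]
gripper_width: 0.0001
```

>>> servo_tool:
  steps:
    - {"slide": [0,0,0.2],"turn": [0,0,0],"fingers": -1}
    - {"slide": [0,0,0.2],"turn": [0,0,0],"fingers": -1}

```text
time_s: 3.35
eef_pos: [0.626, 0.1671, 0.0812]
orientation: [0.051, 0.999, -0.0, -0.0]
force: [0.7, -0.3, 0.5]
gripper_width: 0.0002
```

>>> servo_tool:
  steps:
    - {"slide": [0,0,0.2],"turn": [0,0,0],"fingers": -1}
    - {"slide": [0,0,0.2],"turn": [0,0,0],"fingers": -1}

```text
time_s: 3.6
eef_pos: [0.626, 0.1671, 0.0792]
orientation: [0.051, 0.999, -0.0, -0.0]
force: [-0.8, -1.0, 2.5]
gripper_width: -0.0004
```

>>> servo_tool:
  steps:
    - {"slide": [0,0,0.1],"turn": [0,0,0],"fingers": -1}
    - {"slide": [0,0,0.1],"turn": [0,0,0],"fingers": -1}

```text
time_s: 3.85
eef_pos: [0.626, 0.1671, 0.0791]
orientation: [0.051, 0.999, -0.0, 0.0]
force: [-2.0, -0.4, 11.7]
gripper_width: -0.0004
```

```bash
python3 go.py
python3 - <<'E'
from h import *
f=grab_frame("side"); save("tap1.png",f,(175,150,300,290),4)
E
```

```text
t 3.85 pos [0.626  0.1671 0.0791] F [-2.0181 -0.4293 11.6995] w -0.0003819704240987129
[[-0.9948  0.1014  0.0001]
 [ 0.1014  0.9948 -0.0005]
 [-0.0001 -0.0005 -1.    ]]
turn needed [-0.029   0.0059 -0.022 ]
```

View pics/tap1.png

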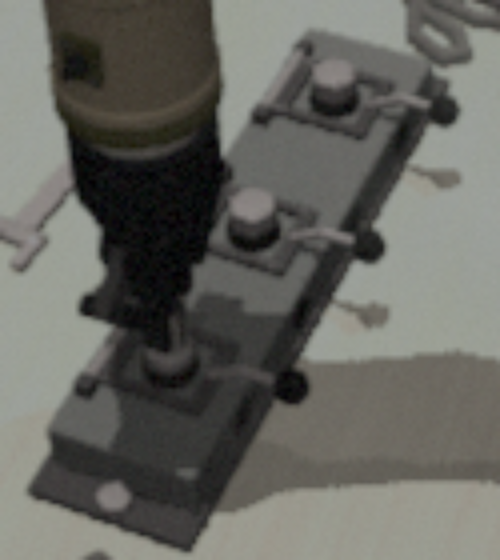

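>>> servo_tool:
  steps:
    - {"slide": [0,0,-2],"turn": [0,0,0],"fingers": -1}
    - {"slide": [0,-4,-2.5],"turn": [0,0,0],"fingers": -1}
    - {"slide": [0,-8,-2.5],"turn": [0,0,0],"fingers": -1}
    - {"slide": [0,-11,-2.5],"turn": [0,0,0],"fingers": -1}
    - {"slide": [0,-11,-1.8],"turn": [0,0,0],"fingers": -1}
    - {"slide": [0,-11,-0.8],"turn": [0,0,0],"fingers": -1}
    - {"slide": [0,-11,-0.8],"turn": [0,0,0],"fingers": -1}

```text
time_s: 4.78
eef_pos: [0.6144, 0.0591, 0.0863]
orientation: [0.05, 0.999, -0.0, -0.001]
force: [-0.2, 0.2, 0.1]
gripper_width: -0.0002
```

>>> servo_tool:
  steps:
    - {"slide": [0,0,0.15],"turn": [0,0,0],"fingers": -1}
    - {"slide": [0,0,0.15],"turn": [0,0,0],"fingers": -1}

```text
time_s: 5.03
eef_pos: [0.6146, 0.0599, 0.0851]
orientation: [0.049, 0.999, -0.0, -0.001]
force: [-1.1, 0.4, 3.6]
gripper_width: 0.0
```

>>> servo_tool:
  steps:
    - {"slide": [0,0,0.15],"turn": [0,0,0],"fingers": -1}
    - {"slide": [0,0,0.15],"turn": [0,0,0],"fingers": -1}

```text
time_s: 5.28
eef_pos: [0.6146, 0.06, 0.0847]
orientation: [0.049, 0.999, -0.0, -0.0]
force: [-3.6, -2.9, 12.5]
gripper_width: 0.0001
```

The middle bolt is stiff at z=0.085, while the left one went down to 0.079 with hardly any force. That makes the left one loose. I'll back off and check its head height, then go above its knob.

>>> servo_tool:
  steps:
    - {"slide": [0,0,-3],"turn": [0,0,0],"fingers": -1}
    - {"slide": [2,3,-5],"turn": [0,0,0],"fingers": -1}
    - {"slide": [5,7,-5],"turn": [0,0,0],"fingers": 0}
    - {"slide": [7.4,10.7,-5],"turn": [0,0,0],"fingers": 0.2}
    - {"slide": [7.4,10.7,-5],"turn": [0,0,0],"fingers": 0.2}
    - {"slide": [7.4,10.7,-5],"turn": [0,0,0],"fingers": 0.2}
    - {"slide": [7.4,10.7,-5],"turn": [0,0,0],"fingers": 0.2}

```text
time_s: 6.15
eef_pos: [0.5521, 0.1726, 0.1346]
orientation: [0.05, 0.999, -0.001, -0.0]
force: [-0.3, -0.2, -0.3]
gripper_width: 0.0513
```

```bash
python3 go.py [.552,.174,.1] [.552,.174,.059]
python3 - <<'E'
from h import *
np.set_printoptions(precision=4,suppress=True)
f=grab_frame("side"); save("k1.png",f,(175,110,300,290),3.3)
t=grab_frame("top"); save("k1t.png",t,(165,140,320,215),5)
for p in((199.7,166.4),(238.6,169.7),(282.5,173.5)):
  u,v=map(int,p); R_=[dep(t,a,b)[2] for a in range(u-2,u+3) for b in range(v-2,v+3)]; print(np.median(R_))
E
```

```text
t 6.15 pos [0.5521 0.1726 0.1346] F [-0.3027 -0.2093 -0.3442] w 0.05128460014691586
[[-0.995   0.0998 -0.0005]
 [ 0.0998  0.995  -0.0011]
 [ 0.0004 -0.0012 -1.    ]]
turn needed [-0.0666 -0.0229  0.0714]
[.552,.174,.1] slide cm [0.019  0.1453 3.4601]
[.552,.174,.059] slide cm [0.0173 0.1501 7.5601]
0.46141766909890447
0.06500044754281131
0.06550502769849698
```

View pics/k1.png

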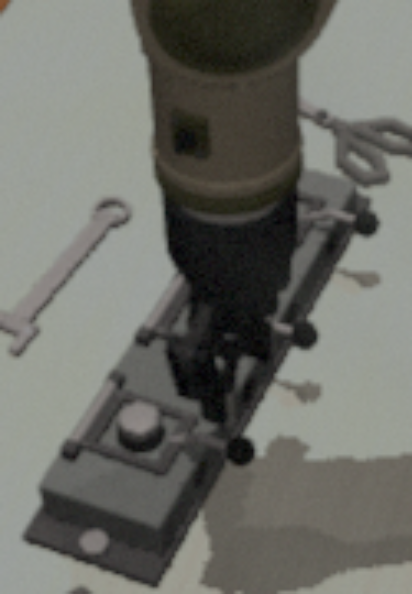

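View pics/k1t.png

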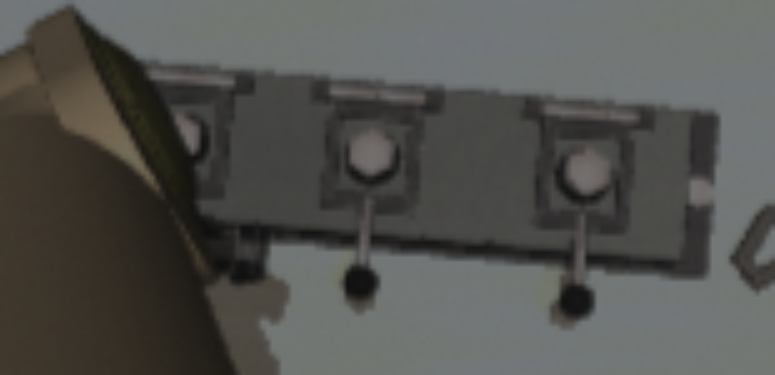

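The side view shows the left head standing visibly lower than the other two. The other covers are shut, and the open fingers are above the left knob. I'm descending and gripping.

Run:
```python
from h import *
f=grab_frame("side")
print([dep(f,u,v)[2].round(4) for u,v in((217,235),(216,236),(218,236))])
print([dep(f,u,v)[2].round(4) for u,v in((258,171),(258,172))])
```

```text
[np.float64(0.059), np.float64(0.0631), np.float64(0.0609)]
[np.float64(0.2931), np.float64(0.2894)]
```

>>> servo_tool:
  steps:
    - {"slide": [0,0.15,3],"turn": [0,0,0],"fingers": 0.2}
    - {"slide": [0,0.15,6],"turn": [0,0,0],"fingers": 0.2}
    - {"slide": [0,0.15,7.5],"turn": [0,0,0],"fingers": 0.2}
    - {"slide": [0,0.15,7.5],"turn": [0,0,0],"fingers": 0.2}

```text
time_s: 6.8
eef_pos: [0.5517, 0.1737, 0.0588]
orientation: [0.05, 0.999, -0.001, -0.001]
force: [-0.2, 0.1, 0.6]
gripper_width: 0.0512
```

>>> servo_tool:
  steps:
    - {"slide": [0,0,0],"turn": [0,0,0],"fingers": -1}
    - {"slide": [0,0,0],"turn": [0,0,0],"fingers": -1}
    - {"slide": [0,0,0],"turn": [0,0,0],"fingers": -1}
    - {"slide": [0,0,0],"turn": [0,0,0],"fingers": -1}
    - {"slide": [0,0,0],"turn": [0,0,0],"fingers": -1}
  force: 50

```text
time_s: 7.42
eef_pos: [0.5522, 0.1744, 0.0592]
orientation: [0.05, 0.999, -0.0, -0.001]
force: [0.9, 4.8, 2.4]
gripper_width: 0.0171
```

```bash
python3 go.py
```

```text
t 7.425 pos [0.5522 0.1744 0.0592] F [0.9286 4.7705 2.4133] w 0.017147204223402754
[[-0.995   0.0998 -0.0011]
 [ 0.0998  0.995  -0.0006]
 [ 0.001  -0.0007 -1.    ]]
turn needed [-0.0426 -0.0595  0.0726]
```

>>> servo_tool:
  steps:
    - {"slide": [-0.15,0,-1],"turn": [0,0,0],"fingers": -1}
    - {"slide": [-0.4,0,-1.9],"turn": [0,0,0],"fingers": -1}
    - {"slide": [-0.7,0,-2.8],"turn": [0,0,0],"fingers": -1}
    - {"slide": [-1.1,0,-3.7],"turn": [0,0,0],"fingers": -1}
    - {"slide": [-1.1,0,-3.7],"turn": [0,0,0],"fingers": -1}

```text
time_s: 8.05
eef_pos: [0.5637, 0.1733, 0.097]
orientation: [0.05, 0.999, -0.0, 0.0]
force: [1.7, 3.8, -3.6]
gripper_width: 0.0167
```

```bash
python3 go.py
python3 - <<'E'
from h import *
f=grab_frame("side"); save("l1.png",f,(175,110,300,290),3.3)
E
```

```text
t 8.05 pos [0.5637 0.1733 0.097 ] F [ 1.7378  3.8221 -3.567 ] w 0.016734012677229074
[[-0.995   0.1002  0.0001]
 [ 0.1002  0.995  -0.0002]
 [-0.0001 -0.0002 -1.    ]]
turn needed [-0.0123  0.0042  0.0471]
```

View pics/l1.png

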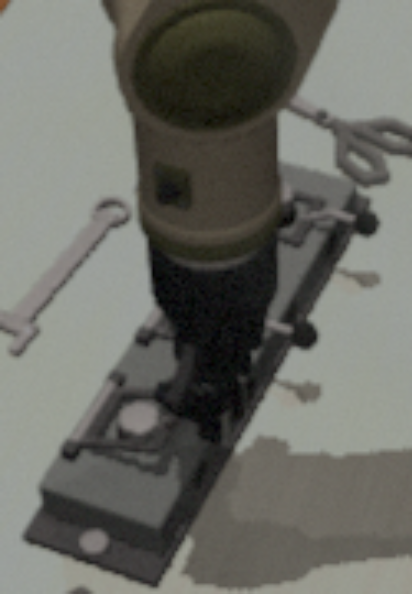

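The cover is rising with the knob held: the frame is tilted about 20° in the picture. I'll carry on to about 60°.

>>> servo_tool:
  steps:
    - {"slide": [-0.5,0,-0.8],"turn": [0,0,0],"fingers": -1}
    - {"slide": [-1.0,0,-1.5],"turn": [0,0,0],"fingers": -1}
    - {"slide": [-1.6,0,-2.3],"turn": [0,0,0],"fingers": -1}
    - {"slide": [-2.3,0,-3.0],"turn": [0,0,0],"fingers": -1}
    - {"slide": [-3.0,0,-3.6],"turn": [0,0,0],"fingers": -1}
    - {"slide": [-3.8,0,-4.2],"turn": [0,0,0],"fingers": -1}
    - {"slide": [-4.6,0,-4.7],"turn": [0,0,0],"fingers": -1}
    - {"slide": [-5.5,0,-5.1],"turn": [0,0,0],"fingers": -1}
    - {"slide": [-5.5,0,-5.1],"turn": [0,0,0],"fingers": -1}
    - {"slide": [-5.5,0,-5.1],"turn": [0,0,0],"fingers": -1}

```text
time_s: 9.35
eef_pos: [0.6192, 0.1676, 0.1471]
orientation: [0.05, 0.999, -0.0, 0.0]
force: [4.2, 3.4, -11.8]
gripper_width: 0.0165
```

```bash
python3 go.py
python3 - <<'E'
from h import *
f=grab_frame("side"); save("l2.png",f,(175,110,300,290),3.3)
f=grab_frame("top"); save("l2t.png",f,(165,120,320,215),5)
E
```

```text
t 9.35 pos [0.6192 0.1676 0.1471] F [  4.1656   3.3861 -11.7682] w 0.016487167700530082
[[-0.995   0.0996  0.0005]
 [ 0.0996  0.995  -0.0004]
 [-0.0006 -0.0003 -1.    ]]
turn needed [-0.0187  0.0327  0.0838]
```

View pics/l2.png

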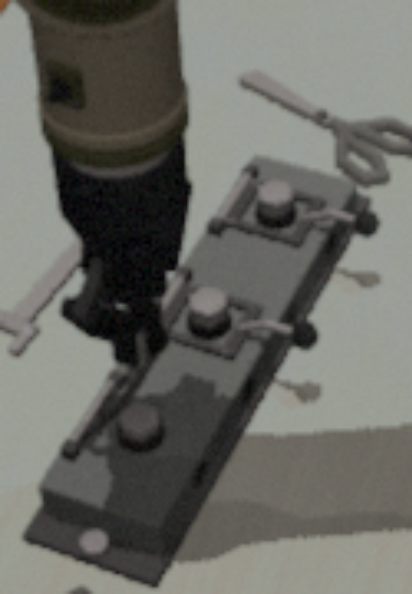

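View pics/l2t.png

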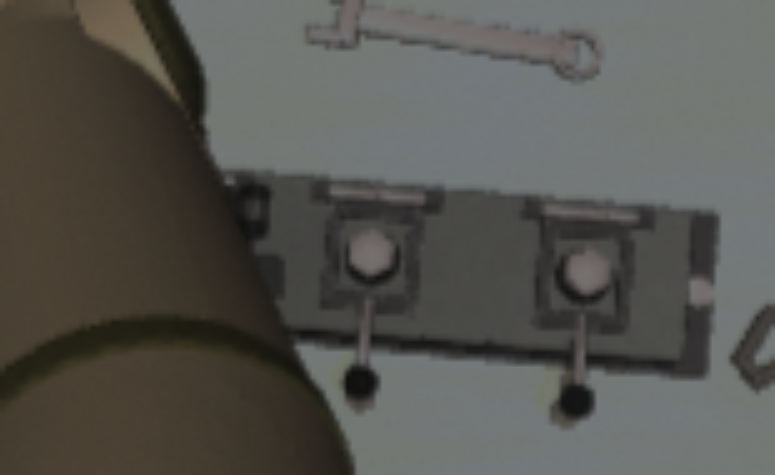

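The cover stands at about 60° with the knob still between the pads, and the other two are shut. The grip pulls about 12 N towards the hinge, so I'll ease it a little and check that it stays put.

>>> servo_tool:
  steps:
    - {"slide": [-0.1,0,0.15],"turn": [0,0,0],"fingers": -1}
    - {"slide": [-0.1,0,0.15],"turn": [0,0,0],"fingers": -1}
    - {"slide": [-0.1,0,0.15],"turn": [0,0,0],"fingers": -1}
    - {"slide": [-0.1,0,0.15],"turn": [0,0,0],"fingers": -1}

```text
time_s: 9.95
eef_pos: [0.619, 0.1677, 0.1465]
orientation: [0.049, 0.999, -0.0, -0.001]
force: [-6.5, 2.4, 7.6]
gripper_width: 0.0161
```

>>> servo_tool:
  steps:
    - {"slide": [0,0,0],"turn": [0,0,0],"fingers": -1}
    - {"slide": [0,0,0],"turn": [0,0,0],"fingers": -1}
    - {"slide": [0,0,0],"turn": [0,0,0],"fingers": -1}
    - {"slide": [0,0,0],"turn": [0,0,0],"fingers": -1}
    - {"slide": [0,0,0],"turn": [0,0,0],"fingers": -1}
    - {"slide": [0,0,0],"turn": [0,0,0],"fingers": -1}
    - {"slide": [0,0,0],"turn": [0,0,0],"fingers": -1}
    - {"slide": [0,0,0],"turn": [0,0,0],"fingers": -1}

```text
time_s: 10.95
eef_pos: [0.6189, 0.1677, 0.1465]
orientation: [0.049, 0.999, -0.001, -0.001]
force: [-3.2, 2.6, 2.9]
gripper_width: 0.0163
```

Run:
```python
from h import *
f=grab_frame("side"); save("l3.png",f,(185,170,275,270),5.5)
p=observe()["eef_pos"];h=np.array([.661,.1634,.045]);d=p-h
print(p, np.degrees(np.arctan2(d[2],-(d[0]*.995-d[1]*.101)))-6.74, np.hypot(d[2],d[0]*.995-d[1]*.101))
```

```text
[0.61884905 0.16770256 0.14654213] 60.608636440403366 0.11002919617032816
```

View pics/l3.png

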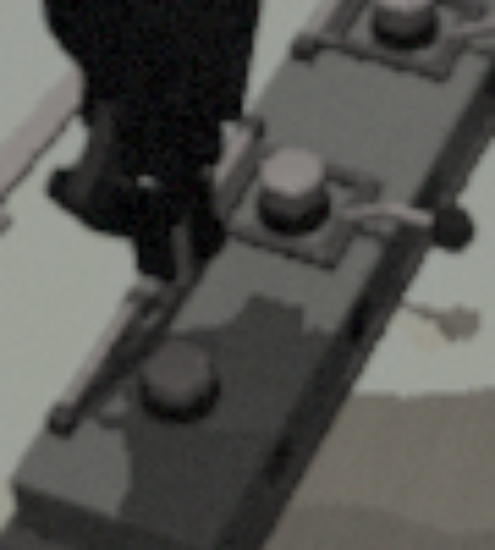

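The grip is stable: the opening stays at 16.3 mm, the angle is about 60° and the forces are small. The left bolt is down and its cover is up, and the other two covers are shut.

```bash
python3 -c "
from plant import *
print(finish_job())"
```

```text
the job is handed in; nothing more can be done
None
```

The loose bolt was the left one, seen from the robot (largest y). It is pushed down to its stop, and its cover was held up at about 60° by the knob when I handed the job in at about 11 s.

**Finding the bolt:** The left head went down with under 3 N and stopped hard at a tool height of 79.1 mm, under 11.7 N. The middle head held firm at 85 mm under 12.5 N, so the left one sank about 6 mm. I did not tap the third bolt, because I had already found the one that gives.

**Lifting the cover:** The knob was still in the grip after 1 s of holding, and the position and opening did not change. The forces were about 3 N on each axis. The last pictures show the other two covers shut. The arm stayed clear of the tools throughout.

**Checks that disagreed:**
- The fingers read about 16 to 17 mm across the 20 mm knob, so the grip is either slightly off-centre or the pads give a little. It did not slip.
- At the end of the lift the grip pulled with about 12 N towards the hinge. I eased it before handing in.
- The side camera's depth put the pressed head at 59 to 63 mm. That roughly fits the expected 60 mm, but it is too noisy to confirm the stop. The tool height is the better evidence.

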